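# Gauge the knob blanks and load the drilling stage

## Robot

A 6-joint arm with a two-finger parallel gripper is mounted at the origin on the work surface. World frame = base frame: x ahead of the robot, y to its left, z up, the work surface at z = 0. Lengths are in m, angles in rad, forces in N, time in s.
With the tool pointing down it reaches from about 0.35 to 0.725 m from the base axis. Payload 4.3 kg.
Tool frame: the origin (TCP) lies on the centre line of the jaws, within the pads' length; the fingertips stand 22 mm ahead of it and the grasp point (between the pads) lies 3 mm ahead of it; z points along the fingers, y is the line along which they close (so a half turn about z gives the same grasp; the last joint's range is limited). The gripper opens to 85 mm and grips with 20 to 120 N. Pads are 22 mm wide; open, the fingers measure 114 mm over their backs; the gripper's body (76 mm by 85 mm) begins 54 mm behind the grasp point. The pads swing forward as they close: fully open they stand 13 mm farther back than shut.
Start: joints at [1.071, 0.377, 0.081, 1.274, 0, 1.46], TCP at [0.219, 0.532, 0.253] pointing down, gripper open.
Joint ranges: [-2.72, 2.72], [-0.84, 1.66], [-1.02, 1.22], [-1.77, 2.12], [-1.37, 1.28], [-3.14, 3.14]. Speed limits (rad/s): [2.57, 2.57, 3.14, 3.14, 3.14, 3.14].

## Interface

Orientations are given as [roll, pitch, yaw] about the fixed x, y, z axes, in that order (R = Rz(yaw) Ry(pitch) Rx(roll)).
In Python, from station import readout, imaging, ctrl gives the robot as it stands.
- The arm moves only by the tool jog_arm, never from a script. Its argument "steps" is a list of rows, each a list of 4 numbers: the shift along the tool's x, y, z in m, then the turn about the tool's z in degrees. In form: [[dx, dy, dz, roll], ...]. A call has 1 to 12 rows; each row is the pose to reach, as a shift and turn from the pose commanded when the call began, along the tool's axes at that moment; what a row does not reach only later rows make up. A row lasts 1/12 s, in which the tool goes at most 41.7 mm and 7.16 degrees, less where a joint would pass 70% of its speed; a pose out of reach is approached as far as the arm can. A call with a gripper value outside its range is refused whole. "grip" is the closure in counts, from 0 (fully open) to 255 (shut), set as the call begins (left out, the last holds). The fingers move at their own pace and stop on an object; "squeeze" is the grip in N (left out, the last holds). Time passes only in rows, so rows that repeat a pose let the fingers close. It gives the time, the measured TCP pose, the force, the opening and the grip force at its end, in the units of the state.
- readout.sense(): the state, without advancing time (a new reading comes with each control period).
- imaging.grab_frame(name): name is "side" or "top" or "wrist"; returns the picture (420x560x3 uint8, red, green, blue); there is no depth.
- imaging.get_calibration(name): a dict with "mtx" (3x3 intrinsics, pixels), "R" (3x3) and "t" (3): a world point X has camera coordinates R X + t. Camera axes: x right, y down, z forward; pixel columns grow to the right and rows downward; lengths in m; the calibration is good to about 2 mm. A picture is of the moment at which its call begins: read the wrist's pose just before it. get_calibration takes no time and is no camera call; for the wrist camera it gives the pose at the moment of the call.
- ctrl.finish_job(): hands the job in; it is judged then, once.
The state is a dict: "time_s": time; "q": joint angles; "joint_vel": joint speeds; "joint_torque": joint torques, N m; "ee_pos": TCP position; "orientation": TCP orientation; "force": force on the tool from outside, world axes, zero at the start; "ft_torque": the same for the moment, N m; "width": opening from 0.0 (shut) to 1.0 (fully open); "gripper_force": force on a finger pad.
Only numpy, scipy, OpenCV 4.12 (cv2) and the standard library are available. Lean on these libraries where they do the work, as an engineer would, in place of code of your own. Each camera call takes 0.05 s, during which the arm holds its last target. There are 200 camera calls.

## Task

Slide every knob blank on the supply board down a lane of its own in the taper gauge, standing upright, until it wedges, and leave them all wedged there side by side before sorting any. Then sort them by where they stopped: those whose centre lies between the two dark lines go upright on the drilling stage, one to a bay, centred on the cross between its stops, and once they are all there the stage's clamp lever is thrown fully over; any that stopped short of the near line (too thick) goes back to stand on the supply board, and any that slid past the far line (too thin) goes in the scrap tray. Leave the bottle, mug and screwdriver alone.

Things in the scene. Friction and masses are not known exactly. Their poses are not given: they have to be found in the camera images.
- gauge: taper gauge, fixed: plywood base 170 x 256 x 6 mm, four identical lanes side by side, 60 mm apart, between aluminium strips 6 mm thick, 10 mm tall (tops 16 mm above the origin) and 150 mm long (x -75 to +75 mm). Origin at the centre of the underside, z up; own x runs along the lanes from wide mouth to narrow end. Lane floor 6 mm above the origin
- lane0 (a point): point on a lane's centre line, on its floor, 15 mm in from the mouth (gauge x = -60 mm), where it is 41.7 mm wide; lanes 0 to 3 run from gauge +y to -y. Clear width is 44 mm at gauge x = -75 mm and narrows evenly by 0.15 mm per mm: a blank slid along gauge +x sticks where the lane is as wide as it is
- lane1 (a point): point on a lane's centre line, on its floor, 15 mm in from the mouth (gauge x = -60 mm), where it is 41.7 mm wide; lanes 0 to 3 run from gauge +y to -y. Clear width is 44 mm at gauge x = -75 mm and narrows evenly by 0.15 mm per mm: a blank slid along gauge +x sticks where the lane is as wide as it is
- lane2 (a point): point on a lane's centre line, on its floor, 15 mm in from the mouth (gauge x = -60 mm), where it is 41.7 mm wide; lanes 0 to 3 run from gauge +y to -y. Clear width is 44 mm at gauge x = -75 mm and narrows evenly by 0.15 mm per mm: a blank slid along gauge +x sticks where the lane is as wide as it is
- lane3 (a point): point on a lane's centre line, on its floor, 15 mm in from the mouth (gauge x = -60 mm), where it is 41.7 mm wide; lanes 0 to 3 run from gauge +y to -y. Clear width is 44 mm at gauge x = -75 mm and narrows evenly by 0.15 mm per mm: a blank slid along gauge +x sticks where the lane is as wide as it is
- line_near (a point): middle of the near dark line (the one closer to the mouths; both are 3 mm wide, flush, and cross all lanes), at gauge x = +1 mm, on the lane floor
- line_far (a point): middle of the far dark line (the one closer to the narrow ends), at gauge x = +21 mm, on the lane floor
- stage: drilling stage, fixed: steel plate 100 (x) x 180 (y) x 6 mm, origin at the centre of its underside, z up. Two bays, 60 mm apart along its y, each with an engraved cross between two dark stops that are 30 mm long (x), 6 mm tall and 44 mm apart (y); a clamp lever on a grey block stands at its +y end
- bay0 (a point): centre of the engraved cross of one bay, midway between its two stops, on the plate's top (6 mm above the stage's underside)
- bay1 (a point): centre of the engraved cross of one bay, midway between its two stops, on the plate's top (6 mm above the stage's underside)
- clamp (a joint): angle of the stage's clamp lever: a 60 mm steel rod with a black ball, on a grey block 70 (x) x 50 (y) x 25 mm. 0 = open (leaning 0.5 rad to the stage's -x), 1.0 = clamped, fully over (leaning 0.5 rad to the stage's +x); it stays where it is left and takes about 1 N at the ball
- clamp_tip (a point): centre of the lever's black ball, 26 mm across, about 81 mm above the bench at either end of its swing (88 mm midway). It travels 58 mm along the stage's +x as the lever is thrown
- supply: supply board, fixed: light-wood slab 125 (x) x 190 (y) x 3 mm on the bench, on which the blanks stand at the start. Origin at the centre of its underside, top 3 mm above it
- scrap: scrap tray, loose, 0.4 kg: open plywood tray 125 (x) x 150 (y) mm, 30 mm tall, walls and floor 5 mm thick. Origin at the centre of its underside
- blank_a: one of the knob blanks: a plain dark-wood cylinder, 32 mm tall, diameter somewhere from 28 to 34 mm (not known until gauged), 18 to 40 g. Origin at the cylinder's centre, own z along its axis. Stands upright on the supply board (centre 16 mm above the board's top) at the start. May be absent
- blank_b: one of the knob blanks: a plain dark-wood cylinder, 32 mm tall, diameter somewhere from 28 to 34 mm (not known until gauged), 18 to 40 g. Origin at the cylinder's centre, own z along its axis. Stands upright on the supply board (centre 16 mm above the board's top) at the start. May be absent
- blank_c: one of the knob blanks: a plain dark-wood cylinder, 32 mm tall, diameter somewhere from 28 to 34 mm (not known until gauged), 18 to 40 g. Origin at the cylinder's centre, own z along its axis. Stands upright on the supply board (centre 16 mm above the board's top) at the start. May be absent
- blank_d: one of the knob blanks: a plain dark-wood cylinder, 32 mm tall, diameter somewhere from 28 to 34 mm (not known until gauged), 18 to 40 g. Origin at the cylinder's centre, own z along its axis. Stands upright on the supply board (centre 16 mm above the board's top) at the start. May be absent
- bottle: bystander: amber glass bottle, 52 mm across, 130 mm tall, origin at the centre of its underside
- mug: bystander: white mug, 76 mm across, 85 mm tall, origin at the centre of its underside
- screwdriver: bystander: screwdriver lying on the bench
Mind the look-alikes: they are no part of the job. Leave any red look-alike of the blank_a alone. There is more than one size of the supply; the one meant has the size given above.

How it is judged:
On the way, in this order (a step that is already met when the one before it is completed fails the run):
1. all blanks stand wedged in lanes of the gauge at the same time (x of blank_a in the frame of gauge between 0.0231 and 0.0391 m and z of blank_a in the frame of gauge between 0.018 and 0.027 m and angle between the z axis of each of blank_a, blank_b, blank_c, blank_d and the z axis of gauge, either way round below 0.16 rad and x of blank_b in the frame of gauge between 0.0058 and 0.0218 m and z of blank_b in the frame of gauge between 0.018 and 0.027 m and x of blank_c in the frame of gauge between 0.0004 and 0.0164 m and z of blank_c in the frame of gauge between 0.018 and 0.027 m and x of blank_d in the frame of gauge between -0.017 and -0.001 m and z of blank_d in the frame of gauge between 0.018 and 0.027 m), for 0.2 s.
2. all blanks that wedged between the lines stand centred in bays of the stage while the clamp lever is still open ((((horizontal distance between blank_b and bay0 below 0.004 m and z of blank_b in the frame of stage between 0.018 and 0.026 m) and (horizontal distance between blank_c and bay1 below 0.004 m and z of blank_c in the frame of stage between 0.018 and 0.026 m)) or ((horizontal distance between blank_b and bay1 below 0.004 m and z of blank_b in the frame of stage between 0.018 and 0.026 m) and (horizontal distance between blank_c and bay0 below 0.004 m and z of blank_c in the frame of stage between 0.018 and 0.026 m))) and angle between the z axis of each of blank_b, blank_c and the z axis of gauge, either way round below 0.12 rad and value of joint clamp below 0.4 rad), for 0.2 s.
At the end, for the whole second after the job is handed in: Blanks that wedged between the lines stand upright (within 7 degrees) on the stage, one per bay, within 4 mm of its cross, and the lever is fully over; a too thick one stands upright on the supply board; a too thin one is in the scrap tray, on its floor; all at rest (value of joint clamp above 0.85 rad and (((horizontal distance between blank_b and bay0 below 0.004 m and z of blank_b in the frame of stage between 0.018 and 0.026 m) and (horizontal distance between blank_c and bay1 below 0.004 m and z of blank_c in the frame of stage between 0.018 and 0.026 m)) or ((horizontal distance between blank_b and bay1 below 0.004 m and z of blank_b in the frame of stage between 0.018 and 0.026 m) and (horizontal distance between blank_c and bay0 below 0.004 m and z of blank_c in the frame of stage between 0.018 and 0.026 m))) and angle between the z axis of each of blank_b, blank_c, blank_d and the z axis of gauge, either way round below 0.12 rad and x of blank_d in the frame of supply between -0.0625 and 0.0625 m and y of blank_d in the frame of supply between -0.095 and 0.095 m and z of blank_d in the frame of supply between 0.015 and 0.024 m and x of blank_a in the frame of scrap between -0.056 and 0.056 m and y of blank_a in the frame of scrap between -0.068 and 0.068 m and z of blank_a in the frame of scrap between 0.01 and 0.026 m and linear speed of each of blank_a, blank_b, blank_c, blank_d below 0.02 m/s); the robot touches nothing.
It fails at once if bottle is knocked aside or over (distance of bottle from where it was at the start of the episode above 0.03 m or angle between bottle's own z axis and vertical above 0.5 rad).
It fails at once if mug is knocked aside or over (distance of mug from where it was at the start of the episode above 0.03 m or angle between mug's own z axis and vertical above 0.5 rad).
It fails at once if screwdriver is knocked aside or over (distance of screwdriver from where it was at the start of the episode above 0.03 m).
Of blank_a, blank_b, blank_c, blank_d only 3 to 4 are there at a start; the rules pass over those that are not, and their reading is None.
At some moment in a run one of blank_a, blank_d, scrap may be knocked a few centimetres aside while the robot is not near it.
Once in a run the grip may slacken for a moment while it holds something.
It also fails if it takes over 210 s, if anything falls off the work surface, if the arm or the gripper's body presses on something with over 40 N, if the wrist force passes 120 N, or if a joint passes its speed limit or range.

## Working session

There is one attempt and no reset: what is moved stays moved. The work goes in short steps, Python scripts to look and compute and a tool call to move; the robot and the scene stay as the last step left them, time stands still between calls to the robot, and variables do not carry over. Pictures are saved under pics/ and viewed, at most 14 in all, crops included, and the job is handed in when it is done.

Besides the shell and the picture viewer there is one more tool, called after ">>>" as name([rows], argument=value, ...), one row to a line, values as JSON. jog_arm: Moves the arm, as the interface text tells. Its arguments: {"type":"object","properties":{"steps":{"type":"array","items":{"type":"array","items":{"type":"number"}}},"grip":{"type":"number"},"squeeze":{"type":"number"}},"required":["steps"]}

```bash
mkdir -p pics; ls; python3 - <<'E'
from station import readout, imaging
import cv2
print(readout.sense())
for n in ("top","side"):
    cv2.imwrite(f"pics/{n}0.png",imaging.grab_frame(n)[:,:,::-1]); c=imaging.get_calibration(n); print(n,c)
E
```

```text
pics
{'time_s': 0.0, 'q': array([ 1.07068432e+00,  3.78076299e-01,  7.96031750e-02,  1.27439432e+00,
       -1.97330136e-05,  1.46052561e+00]), 'joint_vel': array([-0.00051861, -0.00056879,  0.00149383,  0.00082853,  0.00070419,
       -0.00113739]), 'joint_torque': array([ 1.26171097e-03, -4.63600552e+01,  2.69877166e+01,  2.06899701e-02,
        4.27838995e-05,  6.20900408e-06]), 'ee_pos': array([0.21820848, 0.53131571, 0.25234447]), 'orientation': array([-3.13953195e+00, -2.08307583e-04,  2.75175118e+00]), 'force': array([-0.9195879 , -0.01940538,  0.31019789]), 'ft_torque': array([-0.03277257,  0.01789325,  0.02691417]), 'gripper_force': 0.0, 'width': 1.0008775009539794}
top {'mtx': array([[438.76717418,   0.        , 279.64559865],
       [  0.        , 438.76717418, 212.98612569],
       [  0.        ,   0.        ,   1.        ]]), 'R': array([[ 0.02863483, -0.99950545,  0.01299631],
       [-0.98394657, -0.03047551, -0.17584193],
       [ 0.17615104, -0.00775248, -0.98433262]]), 't': array([0.06376992, 0.54573782, 1.20181243])}
side {'mtx': array([[488.92593786,   0.        , 280.25188212],
       [  0.        , 488.92593786, 210.06856264],
       [  0.        ,   0.        ,   1.        ]]), 'R': array([[-0.92674822, -0.37551962,  0.0110793 ],
       [-0.26145078,  0.62349783, -0.73681337],
       [ 0.26977995, -0.68573717, -0.6760054 ]]), 't': array([0.55754832, 0.15801585, 1.14273968])}
```

View pics/top0.png

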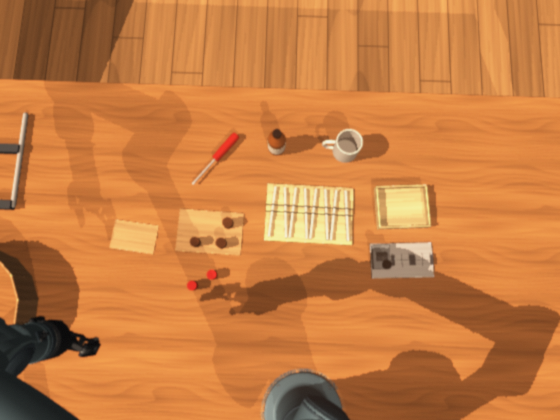

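View pics/side0.png

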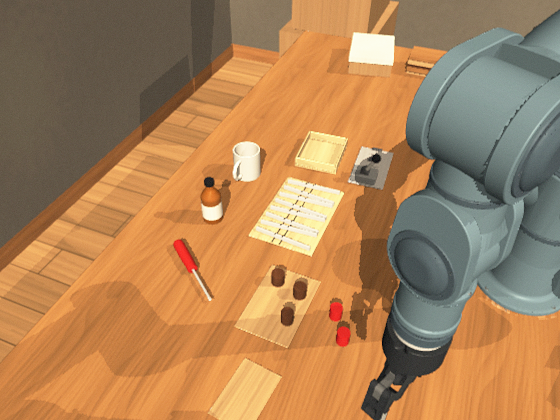

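Top view: gauge near (309,215), with its lines and narrow ends up (+x). There are three dark blanks, at (228,223), (196,242) and (222,243). The stage is at (402,260) with its ball at (387,265), and the tray is at (403,206). The small board at (134,237) and the red cylinders are decoys.

```bash
cat > h.py <<'E'
import numpy as np, cv2
from station import readout, imaging
def cast(c,uv,z):
    "pixels (n,2) -> world points on plane z"
    uv=np.atleast_2d(np.float64(uv)); d=np.c_[uv,np.ones(len(uv))]@np.linalg.inv(c["mtx"]).T@c["R"]
    o=-c["R"].T@c["t"]; return o+d*((z-o[2])/d[:,2])[:,None]
def proj(c,X):
    p=(np.atleast_2d(X)@c["R"].T+c["t"])@c["mtx"].T; return p[:,:2]/p[:,2:]
def snap(n,save=None):
    c=imaging.get_calibration(n); im=imaging.grab_frame(n)
    if save: cv2.imwrite(f"pics/{save}.png",im[:,:,::-1])
    return c,im
E
python3 - <<'E'
from h import *
c=imaging.get_calibration("top")
for n,p,z in [("blank",(228,223),.03),("blank",(196,242),.03),("blank",(222,243),.03),("gauge",(309,214.5),.006),("gTL",(267,184),.006),("gTR",(354,187),.006),("gBL",(265,240),.006),("gBR",(353,244),.006),("tray",(403,206),.015),("ball",(387,265),.081),("stTR",(432,243),.006),("stBR",(434,277),.006),("stBL",(371,278),.006),("sup",(210,232),.003),("mug",(348,145),.08),("bottle",(277,135),.13),("red",(212,275),.03)]:
    print(n,cast(c,p,z)[0].round(3))
w=imaging.get_calibration("wrist"); s=readout.sense()
from scipy.spatial.transform import Rotation as R
T=R.from_euler("xyz",s["orientation"]).as_matrix()
print(w["mtx"],(T.T@(-w["R"].T@w["t"]-s["ee_pos"])).round(4),(w["R"]@T).round(3))
E
```

```text
blank [0.513 0.227 0.03 ]
blank [0.455 0.316 0.03 ]
blank [0.455 0.242 0.03 ]
gauge [ 0.549 -0.007  0.006]
gTL [0.638 0.12  0.006]
gTR [ 0.637 -0.14   0.006]
gBL [0.47  0.12  0.006]
gBR [ 0.466 -0.137  0.006]
tray [ 0.582 -0.283  0.015]
ball [ 0.403 -0.216  0.081]
stTR [ 0.476 -0.368  0.006]
stBR [ 0.377 -0.371  0.006]
stBL [ 0.369 -0.189  0.006]
sup [0.489 0.282 0.003]
mug [ 0.741 -0.109  0.08 ]
bottle [0.746 0.094 0.13 ]
red [0.364 0.265 0.03 ]
[[363.26079664   0.         276.91349406]
 [  0.         363.26079664 213.51116892]
 [  0.           0.           1.        ]] [ 0.0667 -0.0008 -0.1216] [[ 0.001  1.     0.   ]
 [-0.965  0.001 -0.264]
 [-0.264 -0.     0.965]]
```

>>> jog_arm([
  [-0.033,-0.011,0,7],
  [-0.066,-0.021,0,14],
  [-0.099,-0.032,0,21],
  [-0.132,-0.042,0,28],
  [-0.165,-0.053,0,35],
  [-0.198,-0.063,0,42],
  [-0.231,-0.074,0,49],
  [-0.264,-0.084,0,56],
  [-0.297,-0.095,0,63],
  [-0.326,-0.105,0,67.7],
  [-0.326,-0.105,0,67.7],
  [-0.326,-0.105,0,67.7],
])

```text
time_s: 1.1
ee_pos: [0.4809, 0.3097, 0.2526]
orientation: [-3.14, 0.0, 1.568]
force: [-0.1, 1.5, -0.4]
width: 0.999
gripper_force: 0.0
```

```bash
python3 - <<'E'
from h import *
s=readout.sense(); print(s["time_s"],s["ee_pos"],s["orientation"])
c,im=snap("wrist","w1"); np.savez("w1.npz",**c)
E
```

```text
1.1 [0.48090326 0.30965832 0.25260829] [-3.14032611e+00  2.04775448e-04  1.56781216e+00]
```

View pics/w1.png

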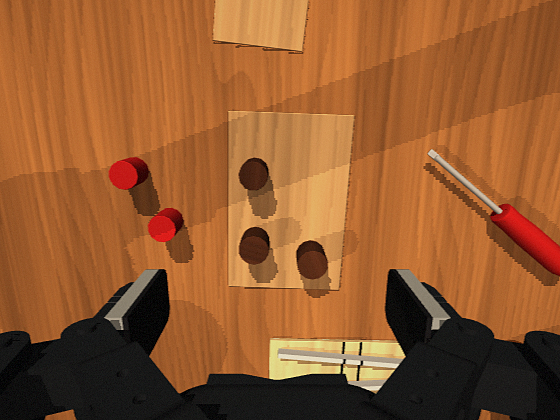

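Wrist view: the blanks on the supply board are at (254,174), (255,246) and (312,260). The reds are at (125,172) and (165,225), and the gauge edge is at the bottom. Next, views over the gauge and the stage.

>>> jog_arm([
  [-0.038,0.01,0,0],
  [-0.076,0.02,0,0],
  [-0.114,0.03,0,0],
  [-0.152,0.04,0,0],
  [-0.19,0.05,0,0],
  [-0.228,0.06,0,0],
  [-0.235,0.06,0,0],
  [-0.235,0.06,0,0],
  [-0.235,0.06,0,0],
])

```text
time_s: 1.9
ee_pos: [0.5393, 0.077, 0.2532]
orientation: [-3.141, -0.001, 1.571]
force: [0.4, 0.4, -0.5]
width: 1.002
gripper_force: 0.0
```

```bash
python3 - <<'E'
from h import *
s=readout.sense(); print(s["time_s"],s["ee_pos"],s["orientation"])
c,im=snap("wrist","w2"); np.savez("w2.npz",**c)
E
```

```text
1.9 [0.53930384 0.07703077 0.25321591] [-3.14085090e+00 -1.05818900e-03  1.57132901e+00]
```

View pics/w2.png

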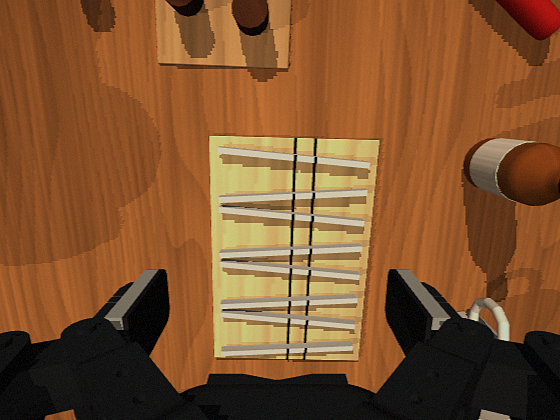

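>>> jog_arm([
  [-0.038,-0.02,0,0],
  [-0.076,-0.04,0,0],
  [-0.114,-0.06,0,0],
  [-0.152,-0.08,0,0],
  [-0.19,-0.1,0,0],
  [-0.228,-0.11,0,0],
  [-0.266,-0.12,0,0],
  [-0.29,-0.12,0,0],
  [-0.29,-0.12,0,0],
  [-0.29,-0.12,0,0],
])

```text
time_s: 2.78
ee_pos: [0.4203, -0.2134, 0.2532]
orientation: [3.141, -0.001, 1.571]
force: [0.5, 0.8, 0.2]
width: 1.0
gripper_force: 0.0
```

```bash
python3 - <<'E'
from h import *
s=readout.sense(); print(s["time_s"],s["ee_pos"],s["orientation"])
c,im=snap("wrist","w3"); np.savez("w3.npz",**c)
E
```

```text
2.7833 [ 0.4202562  -0.21343174  0.25323335] [ 3.14126939e+00 -8.78947991e-04  1.57055557e+00]
```

View pics/w3.png

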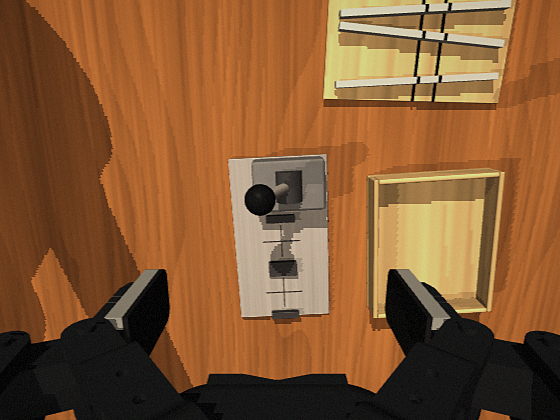

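w2: gauge corners are about (210,137), (379,139), (358,360) and (216,360), with lane mouths on the left (−x). w3: stage crosses are at (281,241) and (284,292), the ball at (260,199), and the tray at about (436,244).

```bash
cat >> h.py <<'E'
def rect(c,m,z):
    "largest mask contour -> min area rect in world: centre, sides, angle"
    k=max(cv2.findContours(m.astype(np.uint8)*255,cv2.RETR_EXTERNAL,cv2.CHAIN_APPROX_NONE)[0],key=cv2.contourArea)
    P=cast(c,k.reshape(-1,2),z)[:,:2]; return cv2.minAreaRect((P*1000).astype(np.float32))
def blanks(c,im,z,lo=150):
    "dark brown silhouettes -> world centre, cast at mid height z"
    a=im.astype(int); m=((a.max(2)<95)&(a[:,:,0]-a[:,:,2]>12)).astype(np.uint8)
    m=cv2.morphologyEx(m,cv2.MORPH_OPEN,np.ones((5,5))); out=[]
    n,_,st,ce=cv2.connectedComponentsWithStats(m)
    for i in range(1,n):
        if lo<st[i,4]<4000: out.append((*ce[i].round(1),st[i,4],*cast(c,ce[i],z)[0,:2].round(4)))
    return out
E
python3 - <<'E'
from h import *
def L(n): return dict(np.load(n+".npz")),cv2.imread(f"pics/{n}.png")[:,:,::-1]
c,im=L("w1")
for b in blanks(c,im,.019): print(b)
c,im=L("w2"); print(im[300,240],im[100,300],im[150,350])
m=np.zeros(im.shape[:2],bool); m[100:375,180:400]=(im[100:375,180:400,2]>95); print("gauge",rect(c,m,.006))
m[:]=0; m[100:375,180:400]=(im[100:375,180:400].max(2)<60)
ys,xs=np.nonzero(m[160:350,280:325]); print(len(ys))
P=cast(c,np.c_[xs+280,ys+160],.006); x=P[:,0]; mid=np.median(x)
for g in (x<mid,x>=mid): print("line",np.polyfit(P[g,1],x[g],1))
# per strip: bright grey
hsv=cv2.cvtColor(im,cv2.COLOR_RGB2HSV); s=((hsv[:,:,1]<45)&(hsv[:,:,2]>120)).astype(np.uint8); s[:, :200]=0; s[:,390:]=0; s[:130]=0
n,l,st,ce=cv2.connectedComponentsWithStats(s)
for i in range(1,n):
    if st[i,4]>80:
        q=np.argwhere(l==i)[:,::-1]; print(st[i],cast(c,ce[i],.016)[0].round(4))
c,im=L("w3"); hsv=cv2.cvtColor(im,cv2.COLOR_RGB2HSV)
m=np.zeros(im.shape[:2],bool); m[140:330,215:345]=(hsv[140:330,215:345,1]<60); print("stage",rect(c,m,.006))
print("crosses",cast(c,[(281,241),(284,292)],.006)); print("ball",cast(c,(260,199),.081)); print("tray",cast(c,[(371,177),(502,173),(374,320),(491,312)],.030))
E
```

```text
(np.float64(253.6), np.float64(173.9), np.int32(745), np.float64(0.4573), np.float64(0.3187))
(np.float64(146.4), np.float64(186.0), np.int32(455), np.float64(0.3505), np.float64(0.3069))
(np.float64(135.6), np.float64(195.9), np.int32(173), np.float64(0.3388), np.float64(0.2968))
(np.float64(254.1), np.float64(245.3), np.int32(843), np.float64(0.4564), np.float64(0.2441))
(np.float64(307.4), np.float64(258.4), np.int32(580), np.float64(0.512), np.float64(0.2294))
[152 138 123] [167  98  46] [202 171 102]
gauge ((552.298583984375, -6.71435546875), (254.83786010742188, 169.19801330566406), 88.59783172607422)
652
line [0.02419005 0.5541173 ]
line [0.02245858 0.57427729]
[218 147  76  14 474] [0.5179 0.1061 0.016 ]
[297 155  17   8 104] [0.5665 0.1013 0.016 ]
[317 157  53  11 324] [0.6039 0.0976 0.016 ]
[315 189  52   9 250] [0.6041 0.0657 0.016 ]
[295 193  17   6  87] [0.5653 0.0639 0.016 ]
[219 194  74   9 350] [0.5169 0.0614 0.016 ]
[219 207  73  12 295] [0.5158 0.0455 0.016 ]
[314 216  50  10 222] [0.6038 0.0369 0.016 ]
[312 246  50   8 198] [0.6033 0.0055 0.016 ]
[220 250  70   8 268] [0.5155 0.0011 0.016 ]
[220 262  69  11 219] [ 0.5136 -0.0147  0.016 ]
[312 271  47   9 175] [ 0.6026 -0.0234  0.016 ]
[309 298  48   7 160] [ 0.6025 -0.0546  0.016 ]
[221 301  67   8 182] [ 0.5132 -0.0594  0.016 ]
[221 313  61   9 175] [ 0.5089 -0.0746  0.016 ]
[308 321  47   8 148] [ 0.6012 -0.0837  0.016 ]
[307 346  45   6 139] [ 0.6008 -0.1148  0.016 ]
stage ((424.50238037109375, -280.04925537109375), (99.83905792236328, 183.58383178710938), 2.945176362991333)
crosses [[ 0.42444388 -0.27894494  0.006     ]
 [ 0.42800838 -0.33933888  0.006     ]]
ball [[ 0.40598763 -0.21535137  0.081     ]]
tray [[ 0.5101414  -0.20545917  0.03      ]
 [ 0.63499705 -0.20154447  0.03      ]
 [ 0.52396315 -0.35981734  0.03      ]
 [ 0.64765005 -0.35017588  0.03      ]]
```

```bash
python3 - <<'E'
from h import *
a=cv2.imread("pics/w2.png")[125:365,195:395]; b=cv2.imread("pics/w3.png")[145:325,215:345]
a=cv2.resize(a,None,fx=2.4,fy=2.4,interpolation=2); b=cv2.resize(b,None,fx=2.4,fy=2.4,interpolation=2)
o=np.zeros((576,800,3),np.uint8); o[:a.shape[0],:480]=a; o[:b.shape[0],485:485+b.shape[1]]=b
cv2.imwrite("pics/z1.png",o)
E
```

```text
(no output)
```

View pics/z1.png

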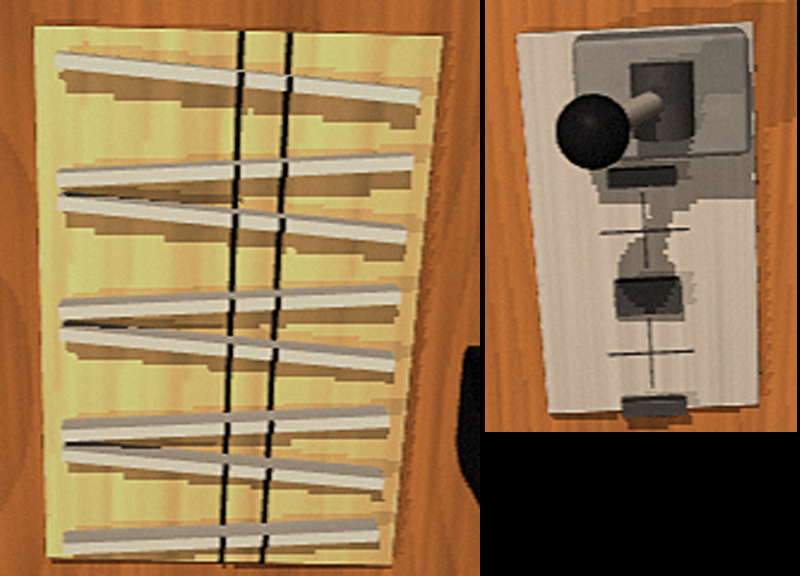

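z1: the crosses and the four lanes are clear, mouths at the left. Refining the blank positions before picking.

```bash
python3 - <<'E'
from h import *
c,im=dict(np.load("w1.npz")),cv2.imread("pics/w1.png")[:,:,::-1]
print(im[174,254],im[160,254],im[250,312],im[275,312],im[290,320],im[205,262])
for t in (85,110,125):
    a=im.astype(int); m=((a.max(2)<t)&(a[:,:,0]<125)).astype(np.uint8); m[:,:232]=0; m[:,345:]=0
    n,l,st,ce=cv2.connectedComponentsWithStats(m)
    for i in range(1,n):
        if st[i,4]>150: print(t,st[i],ce[i],cast(c,ce[i],.019)[0].round(4))
E
```

```text
[68 31 13] [53 26 15] [63 35 23] [85 39 20] [119  64  25] [138  94  51]
85 [239 158  30  33 745] [253.65637584 173.86442953] [0.4574 0.3188 0.019 ]
85 [240 227  30  37 752] [254.53590426 245.17287234] [0.4569 0.2442 0.019 ]
85 [297 241  31  31 310] [309.30967742 249.58709677] [0.5139 0.2392 0.019 ]
85 [ 232  359  113   61 5007] [288.72258838 397.24865189] [0.4936 0.054  0.019 ]
110 [239 158  34  41 929] [255.22497309 176.51022605] [0.4589 0.3162 0.019 ]
110 [239 227  33  38 913] [254.41073384 245.48630887] [0.4567 0.2439 0.019 ]
110 [297 241  31  38 948] [311.3185654  259.68881857] [0.5162 0.2279 0.019 ]
110 [ 232  359  113   61 5017] [288.77496512 397.19852501] [0.4937 0.0541 0.019 ]
125 [239 158  34  41 981] [255.27013252 177.20081549] [0.4589 0.3155 0.019 ]
125 [239 227  34  38 935] [254.36898396 245.58181818] [0.4567 0.2438 0.019 ]
125 [296 240  32  40 973] [311.23843782 259.77081192] [0.5161 0.2278 0.019 ]
125 [ 232  359  113   61 5026] [288.79665738 397.15479507] [0.4937 0.0541 0.019 ]
```

>>> jog_arm([
  [0.038,0.008,0,-4],
  [0.076,0.016,0,-8],
  [0.114,0.024,0,-12],
  [0.152,0.032,0,-16],
  [0.19,0.04,0,-20],
  [0.228,0.048,0,-24],
  [0.266,0.056,0,-28],
  [0.304,0.064,0,-32],
  [0.342,0.072,0,-36],
  [0.38,0.08,0,-40],
  [0.418,0.09,0,-44],
  [0.441,0.0957,0,-45],
], squeeze=30)

```text
time_s: 3.83
ee_pos: [0.5143, 0.2331, 0.2532]
orientation: [3.14, -0.001, 2.365]
force: [1.5, -0.4, 0.3]
width: 1.002
gripper_force: 0.0
```

>>> jog_arm([
  [0,0,0.04,0],
  [0,0,0.08,0],
  [0,0,0.12,0],
  [0,0,0.15,0],
  [0,0,0.15,0],
  [0,0,0.15,0],
])

```text
time_s: 4.33
ee_pos: [0.5128, 0.2282, 0.1022]
orientation: [-3.137, -0.003, 2.359]
force: [0.1, 1.0, 0.8]
width: 0.998
gripper_force: 0.0
```

```bash
cat >> h.py <<'E'
def dark(c,im,box,z,t=110):
    "dark silhouettes in pixel box x0,y0,x1,y1"
    a=im.astype(int); m=((a.max(2)<t)&(a[:,:,0]-a[:,:,2]>8)).astype(np.uint8); k=np.zeros_like(m); x0,y0,x1,y1=box; k[y0:y1,x0:x1]=1
    n,l,st,ce=cv2.connectedComponentsWithStats(cv2.morphologyEx(m*k,cv2.MORPH_OPEN,np.ones((3,3))))
    return [(st[i].tolist(),cast(c,ce[i],z)[0,:2].round(4)) for i in range(1,n) if st[i,4]>200]
E
python3 - <<'E'
from h import *
s=readout.sense(); print(s["ee_pos"],s["orientation"],s["q"])
c,im=snap("wrist","w4"); s=readout.sense(); print(s["ee_pos"],s["orientation"])
T=cast(c,[(280,300)],.019); print(T,proj(c,[[.516,.228,.035],[.516,.228,.003]]))
E
```

```text
[0.51276297 0.22819848 0.10216394] [-3.13733011e+00 -2.72551683e-03  2.35892394e+00] [ 3.05468777e-01  4.43286777e-01 -2.24686162e-01  9.07864001e-01
  4.35747365e-04  1.08813059e+00]
[0.51507149 0.22843357 0.10432269] [ 3.14152989e+00 -3.34053988e-04  2.35822695e+00]
[[0.54555415 0.19679704 0.019     ]] [[282.6592519  243.89969017]
 [282.1270926  226.69124739]]
```

View pics/w4.png

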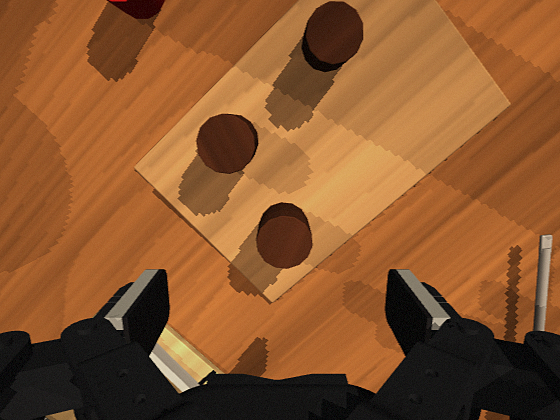

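w4: the target blank's top is at about (285,242), against a predicted (283,244), so the alignment is good to about 1 mm. Descending and gripping.

>>> jog_arm([
  [0,0.001,0.03,0],
  [0,0.001,0.055,0],
  [0,0.001,0.066,0],
  [0,0.001,0.066,0],
  [0,0.001,0.066,0],
])

```text
time_s: 4.8
ee_pos: [0.5174, 0.2282, 0.039]
orientation: [3.14, 0.001, 2.356]
force: [0.1, -0.4, -0.1]
width: 1.001
gripper_force: 0.0
```

>>> jog_arm([
  [0,0,0,0],
  [0,0,0,0],
  [0,0,0,0],
  [0,0,0,0],
  [0,0,0,0],
  [0,0,0,0],
  [0,0,0,0],
  [0,0,0,0],
  [0,0,0,0],
  [0,0,0,0],
], grip=255)

```text
time_s: 5.63
ee_pos: [0.5171, 0.2277, 0.0382]
orientation: [3.14, 0.001, 2.356]
force: [-1.4, 0.1, 6.5]
width: 0.358
gripper_force: 29.5
```

>>> jog_arm([
  [0,0,-0.03,0],
  [0,0,-0.06,0],
  [-0.013,-0.016,-0.06,6],
  [-0.026,-0.031,-0.06,12],
  [-0.04,-0.047,-0.06,19],
  [-0.053,-0.063,-0.06,26],
  [-0.066,-0.078,-0.06,33],
  [-0.08,-0.094,-0.06,40],
  [-0.0928,-0.1101,-0.06,46.4],
  [-0.0928,-0.1101,-0.06,46.4],
  [-0.0928,-0.1101,-0.06,46.4],
  [-0.0928,-0.1101,-0.06,46.4],
])

```text
time_s: 6.63
ee_pos: [0.5042, 0.0845, 0.0973]
orientation: [-3.142, -0.001, 1.547]
force: [-0.4, -1.2, -0.3]
width: 0.356
gripper_force: 29.9
```

```bash
python3 - <<'E'
from h import *
s=readout.sense(); print(s["ee_pos"],s["orientation"],s["width"]*85,s["gripper_force"])
c,im=snap("wrist","w5"); print(readout.sense()["force"])
E
```

```text
[0.50421131 0.08448426 0.09728154] [-3.14158416e+00 -6.53402829e-04  1.54698941e+00] 30.27772444158462 29.91098016500473
[-0.01606926 -0.9976254  -0.37117847]
```

View pics/w5.png

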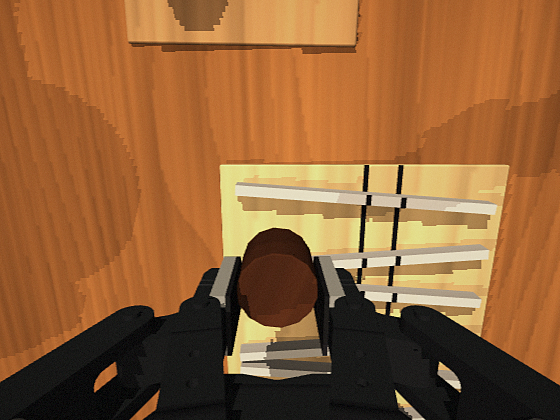

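>>> jog_arm([
  [0,0,0.03,0],
  [0,0,0.05,0],
  [0,0,0.055,0],
  [0,0,0.055,0],
  [0,0.01,0.055,0],
  [0,0.02,0.055,0],
  [0,0.03,0.055,0],
  [0,0.04,0.055,0],
  [0,0.048,0.055,0],
  [0,0.05,0.055,0],
  [0,0.05,0.055,0],
])

```text
time_s: 7.6
ee_pos: [0.5544, 0.0822, 0.0423]
orientation: [-3.141, 0.002, 1.546]
force: [-0.4, -5.8, -1.1]
width: 0.352
gripper_force: 30.7
```

>>> jog_arm([
  [0,0.002,0,0],
  [0,0.004,0,0],
  [0,0.006,0,0],
  [0,0.008,0,0],
  [0,0.01,0,0],
  [0,0.01,0,0],
])

```text
time_s: 8.1
ee_pos: [0.5623, 0.0816, 0.0417]
orientation: [-3.138, 0.003, 1.546]
force: [-3.0, -6.0, -1.2]
width: 0.354
gripper_force: 30.8
```

>>> jog_arm([
  [-0.001,0.001,0,0],
  [-0.001,0.003,0,0],
  [-0.001,0.005,0,0],
  [-0.001,0.005,0,0],
  [-0.001,0.005,0,0],
])

```text
time_s: 8.52
ee_pos: [0.566, 0.0811, 0.0415]
orientation: [-3.136, 0.002, 1.546]
force: [-6.0, -4.7, 0.7]
width: 0.355
gripper_force: 30.9
```

>>> jog_arm([
  [-0.001,0.001,0,0],
  [-0.001,0.003,0,0],
  [-0.001,0.004,0,0],
  [-0.001,0.004,0,0],
  [-0.001,0.004,0,0],
])

```text
time_s: 8.93
ee_pos: [0.5674, 0.0808, 0.041]
orientation: [-3.131, -0.0, 1.547]
force: [-10.2, -2.8, 3.8]
width: 0.358
gripper_force: 31.3
```

>>> jog_arm([
  [0,-0.002,0,0],
  [0,-0.002,0,0],
  [0,-0.002,0,0],
  [0,-0.002,0,0],
  [0,-0.002,0,0],
  [0,-0.002,-0.02,0],
  [0,-0.002,-0.06,0],
  [0,-0.002,-0.1,0],
  [0,-0.002,-0.14,0],
  [0,-0.002,-0.16,0],
  [0,-0.002,-0.16,0],
], grip=0)

```text
time_s: 9.85
ee_pos: [0.5752, 0.0807, 0.209]
orientation: [3.13, -0.001, 1.546]
force: [1.5, 0.2, -0.5]
width: 1.005
gripper_force: 0.0
```

```bash
python3 - <<'E'
from h import *
s=readout.sense(); print(s["ee_pos"],s["orientation"],s["width"]*85)
c,im=snap("wrist","w6"); print(dark(c,im,(200,60,420,260),.022)); print(proj(c,[[.567,.081,.022]]))
E
```

```text
[0.57518857 0.08071892 0.20895667] [ 3.12956251e+00 -1.09050355e-03  1.54588525e+00] 85.42242786491884
[([246, 173, 38, 41, 1238], array([0.5666, 0.0809]))]
[[265.24251322 193.03711195]]
```

View pics/w6.png

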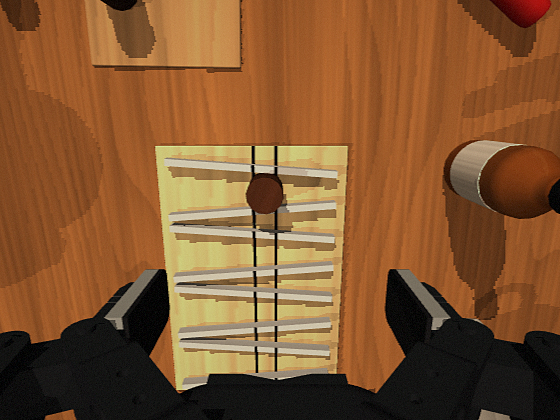

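w6: the blank stands upright in lane 0 at (265,192), between the lines. Next is the blank at (0.457, 0.244).

>>> jog_arm([
  [0.025,-0.018,0,0],
  [0.05,-0.036,0,0],
  [0.075,-0.055,0,0],
  [0.1,-0.073,0,0],
  [0.125,-0.09,0.02,0],
  [0.15,-0.109,0.05,0],
  [0.16,-0.1165,0.08,0],
  [0.16,-0.1165,0.105,0],
  [0.16,-0.1165,0.105,0],
  [0.16,-0.1165,0.105,0],
  [0.16,-0.1165,0.105,0],
])

```text
time_s: 10.82
ee_pos: [0.4592, 0.2431, 0.0978]
orientation: [3.141, -0.0, 1.545]
force: [0.2, -1.1, 0.7]
width: 0.996
gripper_force: 0.0
```

```bash
python3 - <<'E'
from h import *
s=readout.sense(); print(s["ee_pos"],s["orientation"])
c,im=snap("wrist","w7"); s=readout.sense(); print(s["ee_pos"]);print(dark(c,im,(180,0,400,290),.019)); print(proj(c,[[.4567,.244,.019]]))
E
```

```text
[0.45921218 0.24313084 0.0978189 ] [ 3.14132261e+00 -1.54431950e-04  1.54513350e+00]
[0.46009885 0.24331998 0.09859738]
[([242, 61, 63, 93, 3858], array([0.4592, 0.3149])), ([245, 198, 57, 67, 2894], array([0.4566, 0.2434]))]
[[272.92713221 230.65022023]]
```

>>> jog_arm([
  [0,-0.0035,0.03,0],
  [0,-0.0035,0.05,0],
  [0,-0.0035,0.0605,0],
  [0,-0.0035,0.0605,0],
  [0,-0.0035,0.0605,0],
])

```text
time_s: 11.28
ee_pos: [0.4564, 0.2433, 0.0379]
orientation: [3.14, -0.001, 1.545]
force: [-0.5, 0.4, 0.5]
width: 0.998
gripper_force: 0.0
```

>>> jog_arm([
  [0,0,0,0],
  [0,0,0,0],
  [0,0,0,0],
  [0,0,0,0],
  [0,0,0,0],
  [0,0,0,0],
  [0,0,0,0],
  [0,0,0,0],
  [0,0,0,0],
], grip=255)

```text
time_s: 12.03
ee_pos: [0.4557, 0.2436, 0.0377]
orientation: [3.14, -0.001, 1.546]
force: [-1.5, -0.9, 6.0]
width: 0.348
gripper_force: 29.5
```

>>> jog_arm([
  [0,0,-0.03,0],
  [0,0,-0.06,0],
  [-0.035,0.009,-0.06,0],
  [-0.07,0.018,-0.06,0],
  [-0.105,0.027,-0.06,0],
  [-0.14,0.036,-0.06,0],
  [-0.175,0.045,-0.06,0],
  [-0.21,0.052,-0.06,0],
  [-0.2203,0.0533,-0.06,0],
  [-0.2203,0.0533,-0.06,0],
  [-0.2203,0.0533,-0.06,0],
  [-0.2203,0.0533,-0.06,0],
])

```text
time_s: 13.03
ee_pos: [0.5024, 0.0229, 0.0966]
orientation: [-3.141, -0.001, 1.547]
force: [-1.0, -0.2, 0.2]
width: 0.345
gripper_force: 29.9
```

```bash
python3 - <<'E'
from h import *
s=readout.sense(); print(s["ee_pos"],s["orientation"],s["width"]*85,s["gripper_force"])
E
```

```text
[0.50238911 0.02286555 0.09661429] [-3.14080617e+00 -8.15136481e-04  1.54674039e+00] 29.31617879192772 29.88998383283615
```

>>> jog_arm([
  [-0.0005,0,0.03,0],
  [-0.0005,0,0.05,0],
  [-0.0005,0,0.055,0],
  [-0.0005,0,0.055,0],
  [-0.0005,0.01,0.055,0],
  [-0.0005,0.02,0.055,0],
  [-0.0005,0.03,0.055,0],
  [-0.0005,0.04,0.055,0],
  [-0.0005,0.05,0.055,0],
  [-0.0005,0.055,0.055,0],
  [-0.0005,0.055,0.055,0],
])

```text
time_s: 13.95
ee_pos: [0.5592, 0.0209, 0.0424]
orientation: [3.14, -0.0, 1.547]
force: [-0.1, -0.2, 0.1]
width: 0.342
gripper_force: 30.7
```

>>> jog_arm([
  [0,0.002,0,0],
  [0,0.004,0,0],
  [0,0.006,0,0],
  [0,0.008,0,0],
  [0,0.01,0,0],
  [0,0.01,0,0],
])

```text
time_s: 14.45
ee_pos: [0.5674, 0.0204, 0.0415]
orientation: [-3.14, -0.002, 1.546]
force: [-0.9, 3.9, -0.7]
width: 0.343
gripper_force: 30.7
```

>>> jog_arm([
  [0.0007,0.001,0,0],
  [0.0007,0.003,0,0],
  [0.0007,0.005,0,0],
  [0.0007,0.007,0,0],
  [0.0007,0.007,0,0],
  [0.0007,0.007,0,0],
])

```text
time_s: 14.95
ee_pos: [0.5708, 0.0206, 0.0407]
orientation: [-3.134, -0.0, 1.546]
force: [-8.4, 2.8, 2.4]
width: 0.343
gripper_force: 31.2
```

>>> jog_arm([
  [0,-0.002,0,0],
  [0,-0.002,0,0],
  [0,-0.002,0,0],
  [0,-0.002,0,0],
  [0,-0.002,0,0],
  [0,-0.002,-0.02,0],
  [0,-0.002,-0.06,0],
  [0,-0.002,-0.1,0],
  [0,-0.002,-0.14,0],
  [0,-0.002,-0.16,0],
  [0,-0.002,-0.16,0],
], grip=0)

```text
time_s: 15.87
ee_pos: [0.5769, 0.0199, 0.2084]
orientation: [3.13, 0.001, 1.546]
force: [0.5, 0.6, 0.2]
width: 1.001
gripper_force: 0.0
```

```bash
python3 - <<'E'
from h import *
s=readout.sense(); print(s["ee_pos"],s["orientation"],s["width"]*85)
c,im=snap("wrist","w8"); print(dark(c,im,(200,30,420,260),.022)); print(proj(c,[[.567,.081,.022],[.5708,.0206,.022]]))
c,im=snap("top","t8"); print(dark(c,im,(175,205,360,260),.022,75))
E
```

```text
[0.57693601 0.01986152 0.20839438] [3.12966834e+00 7.81210164e-04 1.54568126e+00] 85.07441987683312
[([240, 99, 40, 41, 1302], array([0.5661, 0.0824])), ([249, 172, 37, 41, 1194], array([0.5698, 0.0207]))]
[[260.5995552  120.25498118]
 [267.5237301  192.20828401]]
[]
```

>>> jog_arm([
  [0.038,-0.016,0,0],
  [0.076,-0.032,0,0],
  [0.114,-0.048,0,0],
  [0.152,-0.064,0,0],
  [0.19,-0.08,0,0],
  [0.228,-0.096,0.02,0],
  [0.266,-0.112,0.05,0],
  [0.292,-0.121,0.08,0],
  [0.292,-0.121,0.105,0],
  [0.292,-0.121,0.105,0],
  [0.292,-0.121,0.105,0],
  [0.292,-0.121,0.105,0],
])

```text
time_s: 16.97
ee_pos: [0.4593, 0.3144, 0.0968]
orientation: [-3.141, 0.001, 1.545]
force: [0.3, -0.0, 0.6]
width: 1.0
gripper_force: 0.0
```

```bash
python3 - <<'E'
from h import *
c,im=snap("wrist","w9"); s=readout.sense(); print(s["ee_pos"],s["orientation"]);print(dark(c,im,(180,0,400,290),.019)); print(proj(c,[[.4567,.3185,.035]]))
E
```

```text
[0.46041262 0.31466215 0.09792831] [ 3.14016858e+00 -3.73839159e-04  1.54442432e+00]
[([249, 195, 55, 62, 2559], array([0.4578, 0.3178]))]
[[272.40239789 234.57292817]]
```

View pics/w9.png

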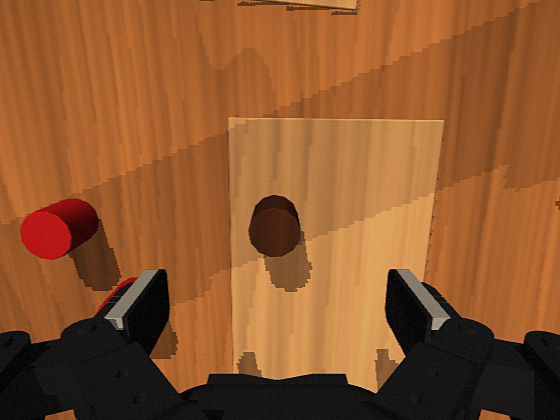

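w9: the last blank is at about (275,228), which gives (0.4575, 0.318). Its silhouette is narrower.

>>> jog_arm([
  [0.0032,-0.003,0.03,0],
  [0.0032,-0.003,0.05,0],
  [0.0032,-0.003,0.06,0],
  [0.0032,-0.003,0.06,0],
  [0.0032,-0.003,0.06,0],
])

```text
time_s: 17.43
ee_pos: [0.4573, 0.3181, 0.0379]
orientation: [3.141, -0.0, 1.544]
force: [-0.0, 0.4, 0.3]
width: 1.003
gripper_force: 0.0
```

>>> jog_arm([
  [0,0,0,0],
  [0,0,0,0],
  [0,0,0,0],
  [0,0,0,0],
  [0,0,0,0],
  [0,0,0,0],
  [0,0,0,0],
  [0,0,0,0],
  [0,0,0,0],
], grip=255)

```text
time_s: 18.18
ee_pos: [0.4568, 0.3188, 0.0375]
orientation: [3.141, -0.001, 1.546]
force: [-1.2, -1.4, 5.6]
width: 0.313
gripper_force: 29.5
```

>>> jog_arm([
  [0,0,-0.03,0],
  [0,0,-0.06,0],
  [-0.038,0.006,-0.06,0],
  [-0.076,0.013,-0.06,0],
  [-0.114,0.019,-0.06,0],
  [-0.152,0.025,-0.06,0],
  [-0.19,0.032,-0.06,0],
  [-0.228,0.038,-0.06,0],
  [-0.266,0.044,-0.06,0],
  [-0.304,0.05,-0.06,0],
  [-0.342,0.057,-0.06,0],
  [-0.3555,0.0591,-0.06,0],
])

```text
time_s: 19.18
ee_pos: [0.5075, -0.0429, 0.0969]
orientation: [3.14, 0.002, 1.541]
force: [0.6, -0.4, -0.5]
width: 0.312
gripper_force: 29.7
```

>>> jog_arm([
  [0,0,0,0],
  [0,0,0,0],
  [0,0,0,0],
])

```text
time_s: 19.43
ee_pos: [0.5059, -0.0375, 0.0965]
orientation: [-3.141, -0.001, 1.546]
force: [-0.8, 0.2, -1.4]
width: 0.314
gripper_force: 29.7
```

>>> jog_arm([
  [-0.0003,0,0.03,0],
  [-0.0003,0,0.05,0],
  [-0.0003,0,0.055,0],
  [-0.0003,0,0.055,0],
  [-0.0003,0.015,0.055,0],
  [-0.0003,0.03,0.055,0],
  [-0.0003,0.045,0.055,0],
  [-0.0003,0.055,0.055,0],
  [-0.0003,0.065,0.055,0],
  [-0.0003,0.065,0.055,0],
  [-0.0003,0.065,0.055,0],
])

```text
time_s: 20.35
ee_pos: [0.5717, -0.0392, 0.0421]
orientation: [3.141, -0.0, 1.547]
force: [-0.1, 0.6, 0.2]
width: 0.318
gripper_force: 30.5
```

>>> jog_arm([
  [0,0.002,0,0],
  [0,0.004,0,0],
  [0,0.006,0,0],
  [0,0.008,0,0],
  [0,0.01,0,0],
  [0,0.01,0,0],
])

```text
time_s: 20.85
ee_pos: [0.5807, -0.0396, 0.0413]
orientation: [-3.14, -0.002, 1.546]
force: [-2.1, 4.2, 0.4]
width: 0.315
gripper_force: 30.5
```

>>> jog_arm([
  [0.0007,0.001,0,0],
  [0.0007,0.003,0,0],
  [0.0007,0.005,0,0],
  [0.0007,0.006,0,0],
  [0.0007,0.006,0,0],
  [0.0007,0.006,0,0],
])

```text
time_s: 21.35
ee_pos: [0.5855, -0.0394, 0.0412]
orientation: [-3.138, -0.001, 1.546]
force: [-5.4, 4.6, 1.6]
width: 0.315
gripper_force: 30.8
```

>>> jog_arm([
  [0,-0.002,0,0],
  [0,-0.002,0,0],
  [0,-0.002,0,0],
  [0,-0.002,0,0],
  [0,-0.002,0,0],
  [0,-0.002,-0.02,0],
  [0,-0.002,-0.06,0],
  [0,-0.002,-0.1,0],
  [0,-0.002,-0.14,0],
  [0,-0.002,-0.16,0],
  [0,-0.002,-0.16,0],
], grip=0)

```text
time_s: 22.27
ee_pos: [0.5894, -0.0408, 0.2084]
orientation: [3.13, 0.002, 1.546]
force: [0.7, 0.5, 0.4]
width: 1.003
gripper_force: 0.0
```

```bash
python3 - <<'E'
from h import *
c,im=snap("wrist","w10"); s=readout.sense(); print(s["ee_pos"],s["orientation"],s["width"]*85)
for b in dark(c,im,(200,0,420,260),.022): print(b)
c,im=snap("side","s10")
E
```

```text
[ 0.58809594 -0.04056974  0.20535713] [3.13395719e+00 1.38414951e-03 1.54563284e+00] 85.05498070009341
([218, 10, 44, 51, 1580], array([0.5654, 0.0857]))
([229, 98, 39, 41, 1263], array([0.569 , 0.0223]))
([253, 173, 34, 38, 1031], array([ 0.585 , -0.0398]))
```

View pics/w10.png

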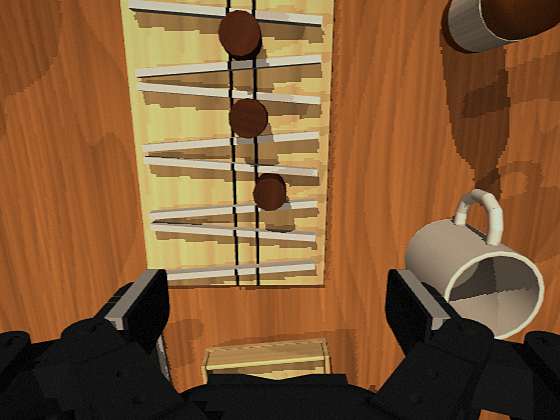

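w10: all three are wedged upright at (240,33), (248,118) and (270,191). The first two are between the lines and the third is past the far line, so it is scrap. Picking up the scrap one.

>>> jog_arm([
  [0.0005,-0.001,0.04,0],
  [0.0005,-0.001,0.08,0],
  [0.0005,-0.001,0.12,0],
  [0.0005,-0.001,0.15,0],
  [0.0005,-0.001,0.163,0],
  [0.0005,-0.001,0.163,0],
  [0.0005,-0.001,0.163,0],
])

```text
time_s: 22.95
ee_pos: [0.5823, -0.0391, 0.0366]
orientation: [-3.137, -0.001, 1.546]
force: [-0.0, 0.5, 0.7]
width: 1.001
gripper_force: 0.0
```

>>> jog_arm([
  [0,0,0,0],
  [0,0,0,0],
  [0,0,0,0],
  [0,0,0,0],
  [0,0,0,0],
  [0,0,0,0],
  [0,0,0,0],
  [0,0,0,0],
  [0,0,0,0],
], grip=255)

```text
time_s: 23.7
ee_pos: [0.5852, -0.0396, 0.0395]
orientation: [3.14, 0.0, 1.546]
force: [-1.3, -0.0, 5.9]
width: 0.316
gripper_force: 31.4
```

>>> jog_arm([
  [0,0,-0.005,0],
  [0,0,-0.015,0],
  [0,0,-0.04,0],
  [0,0,-0.08,0],
  [-0.035,0,-0.1,0],
  [-0.07,0,-0.1,0],
  [-0.105,0,-0.1,0],
  [-0.14,0,-0.1,0],
  [-0.175,0,-0.1,0],
  [-0.21,0,-0.1,0],
  [-0.22,0,-0.1,0],
  [-0.22,0,-0.1,0],
])

```text
time_s: 24.7
ee_pos: [0.5787, -0.2623, 0.1391]
orientation: [3.141, 0.001, 1.542]
force: [-0.4, -0.1, -0.1]
width: 0.315
gripper_force: 30.9
```

```bash
python3 - <<'E'
from h import *
c,im=snap("wrist","w11"); s=readout.sense(); print(s["ee_pos"],s["width"]*85,s["gripper_force"])
E
```

```text
[ 0.57870652 -0.26010571  0.13893183] 26.25443339289968 30.897400975227356
```

View pics/w11.png

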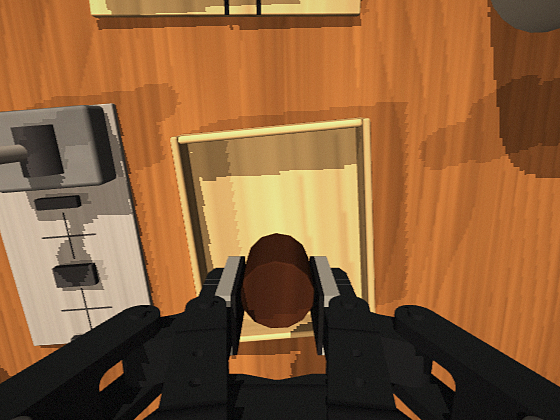

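>>> jog_arm([
  [-0.012,0,0.035,0],
  [-0.012,0,0.07,0],
  [-0.012,0,0.09,0],
  [-0.012,0,0.097,0],
  [-0.012,0,0.097,0],
  [-0.012,0,0.097,0],
])

```text
time_s: 25.25
ee_pos: [0.5793, -0.2702, 0.0427]
orientation: [3.141, -0.0, 1.547]
force: [1.1, -0.3, -0.5]
width: 0.315
gripper_force: 31.2
```

>>> jog_arm([
  [0,0,0,0],
  [0,0,0,0],
  [0,0,0,0],
  [0,0,0,0],
  [0,0,-0.02,0],
  [0,0,-0.06,0],
  [0,0,-0.1,0],
  [0,0,-0.14,0],
  [0,0,-0.17,0],
  [0,0,-0.17,0],
], grip=105)

```text
time_s: 26.08
ee_pos: [0.5822, -0.2735, 0.2207]
orientation: [3.129, 0.007, 1.546]
force: [1.7, -0.9, 0.9]
width: 0.588
gripper_force: 0.0
```

```bash
python3 - <<'E'
from h import *
c,im=snap("wrist","w12"); s=readout.sense(); print(s["ee_pos"],s["width"]*85,s["gripper_force"]); print(dark(c,im,(200,100,420,290),.021))
E
```

```text
[ 0.58122149 -0.2729844   0.21713495] 49.8528821289605 0.0
[([200, 131, 24, 142, 706], array([ 0.5232, -0.2861])), ([257, 167, 31, 37, 903], array([ 0.5802, -0.2705]))]
```

>>> jog_arm([
  [0.038,-0.002,0,0],
  [0.076,-0.004,0,0],
  [0.114,-0.006,0,0],
  [0.152,-0.008,0,0],
  [0.19,-0.01,0,0],
  [0.228,-0.014,0,0],
  [0.266,-0.017,0.03,0],
  [0.293,-0.0177,0.06,0],
  [0.293,-0.0177,0.09,0],
  [0.293,-0.0177,0.09,0],
  [0.293,-0.0177,0.09,0],
  [0.293,-0.0177,0.09,0],
])

```text
time_s: 27.13
ee_pos: [0.5687, 0.0212, 0.1226]
orientation: [3.141, 0.0, 1.545]
force: [0.6, 0.4, 0.3]
width: 0.59
gripper_force: 0.0
```

```bash
python3 - <<'E'
from h import *
c,im=snap("wrist"); s=readout.sense(); print(s["ee_pos"],s["orientation"],s["width"]*85); print(dark(c,im,(180,0,420,290),.022))
E
```

```text
[0.56972823 0.02088093 0.12353572] [3.13892716e+00 2.93476844e-04 1.54427919e+00] 49.87794139302093
[([243, 94, 56, 58, 2566], array([0.5663, 0.0824])), ([255, 195, 54, 57, 2350], array([0.5701, 0.02  ]))]
```

>>> jog_arm([
  [-0.0005,0,0.035,0],
  [-0.0005,0,0.065,0],
  [-0.0005,0,0.083,0],
  [-0.0005,0,0.083,0],
  [-0.0005,0,0.083,0],
  [-0.0005,0,0.083,0],
])

```text
time_s: 27.68
ee_pos: [0.5706, 0.0207, 0.0412]
orientation: [3.137, 0.0, 1.545]
force: [-0.2, -0.2, 0.4]
width: 0.589
gripper_force: 0.0
```

>>> jog_arm([
  [0,0,0,0],
  [0,0,0,0],
  [0,0,0,0],
  [0,0,0,0],
  [0,0,0,0],
  [0,0,0,0],
], grip=255)

```text
time_s: 28.18
ee_pos: [0.5704, 0.0212, 0.0407]
orientation: [3.137, 0.001, 1.546]
force: [1.0, -0.6, 6.4]
width: 0.347
gripper_force: 30.4
```

>>> jog_arm([
  [0,0,-0.005,0],
  [0,0,-0.015,0],
  [0,0,-0.04,0],
  [0,0,-0.08,0],
  [0,0,-0.12,0],
  [0,0,-0.12,0],
  [0,0,-0.12,0],
])

```text
time_s: 28.77
ee_pos: [0.5706, 0.0216, 0.1627]
orientation: [3.135, -0.0, 1.546]
force: [0.0, 0.0, -0.5]
width: 0.345
gripper_force: 31.8
```

>>> jog_arm([
  [-0.035,-0.007,0,0],
  [-0.07,-0.014,0,0],
  [-0.105,-0.021,0,0],
  [-0.14,-0.028,0,0],
  [-0.175,-0.035,0,0],
  [-0.21,-0.042,0,0],
  [-0.245,-0.049,0,0],
  [-0.28,-0.056,0,0],
  [-0.31,-0.06,0,0],
  [-0.3217,-0.062,0,0],
  [-0.3217,-0.062,0,0],
  [-0.3217,-0.062,0,0],
])

```text
time_s: 29.77
ee_pos: [0.4975, -0.2978, 0.1578]
orientation: [-3.14, -0.002, 1.545]
force: [-0.1, 0.7, -0.5]
width: 0.342
gripper_force: 31.8
```

```bash
cat >> h.py <<'E'
def cross(c,im,guess,z=.006,r=.022):
    "centre of an engraved thin dark cross near world guess"
    g=cv2.cvtColor(im,cv2.COLOR_RGB2GRAY); u,v=proj(c,[[*guess,z]])[0]; k=int(r*np.hypot(*(proj(c,[[guess[0]+1e-3,guess[1],z]])[0]-(u,v)))*1e3)
    u0,v0=int(u)-k,int(v)-k; p=g[max(v0,0):v0+2*k,max(u0,0):u0+2*k]; u0,v0=max(u0,0),max(v0,0)
    b=cv2.morphologyEx(p,cv2.MORPH_BLACKHAT,np.ones((7,7)))>25; ys,xs=np.nonzero(b)
    r0=np.bincount(ys).argmax(); c0=np.bincount(xs).argmax()
    h=(abs(ys-r0)<=3)&(abs(xs-c0)>4); w=(abs(xs-c0)<=3)&(abs(ys-r0)>4)
    A=np.polyfit(xs[h],ys[h],1); B=np.polyfit(ys[w],xs[w],1)
    x=(B[0]*A[1]+B[1])/(1-A[0]*B[0]); y=A[0]*x+A[1]
    return (x+u0,y+v0),(h.sum(),w.sum(),A[0].round(3),B[0].round(3)),cast(c,(x+u0,y+v0),z)[0,:2].round(4)
E
python3 - <<'E'
from h import *
c3,i3=dict(np.load("w3.npz")),cv2.imread("pics/w3.png")[:,:,::-1]
c,im=snap("wrist","w13"); np.savez("w13.npz",**c); s=readout.sense(); print(s["ee_pos"],s["orientation"],s["width"]*85,s["gripper_force"])
for g in ((.4244,-.2789),(.428,-.3393)):
    for q in ((c3,i3),(c,im)):
        try: print(cross(*q,g))
        except Exception as e: print("fail",e,proj(q[0],[[*g,.006]]))
E
```

```text
[ 0.49785323 -0.29706115  0.15798059] [-3.14017741e+00 -2.28487052e-03  1.54633025e+00] 29.097283217963536 31.83426797389984
((np.float64(281.0502672477817), np.float64(241.1264493486995)), (np.int64(59), np.int64(79), np.float64(-0.032), np.float64(0.022)), array([ 0.4245, -0.2791]))
((np.float64(180.9855480787302), np.float64(180.7367773382024)), (np.int64(111), np.int64(96), np.float64(-0.07), np.float64(0.095)), array([ 0.4244, -0.2787]))
((np.float64(283.9368428292109), np.float64(291.6693764094686)), (np.int64(48), np.int64(73), np.float64(-0.05), np.float64(0.037)), array([ 0.4279, -0.3389]))
((np.float64(190.5753539316855), np.float64(254.4918719220131)), (np.int64(100), np.int64(112), np.float64(-0.072), np.float64(0.038)), array([ 0.4265, -0.3388]))
```

>>> jog_arm([
  [-0.022,-0.035,0,0],
  [-0.0435,-0.0695,0,0],
  [-0.0435,-0.0695,0.03,0],
  [-0.0435,-0.0695,0.06,0],
  [-0.0435,-0.0695,0.09,0],
  [-0.0435,-0.0695,0.09,0],
  [-0.0435,-0.0695,0.09,0],
  [-0.0435,-0.0695,0.09,0],
])

```text
time_s: 30.48
ee_pos: [0.4287, -0.3396, 0.07]
orientation: [3.141, 0.0, 1.548]
force: [0.6, -0.2, -0.1]
width: 0.343
gripper_force: 31.9
```

```bash
python3 - <<'E'
from h import *
s=readout.sense(); print(s["ee_pos"],s["orientation"],s["width"]*85)
c,im=snap("wrist","w14"); s=readout.sense(); print(s["ee_pos"]); np.savez("w14.npz",**c)
print(cross(c,im,(.4245,-.2789)))
E
```

```text
[ 0.42868697 -0.33959456  0.07000016] [3.14087680e+00 1.99250357e-04 1.54754177e+00] 29.150803342910667
[ 0.42925246 -0.34044815  0.0706736 ]
((np.float64(269.137952801723), np.float64(167.8773601331968)), (np.int64(57), np.int64(238), np.float64(-0.011), np.float64(0.07)), array([ 0.4254, -0.3002]))
```

>>> jog_arm([
  [0.001,-0.0017,0.015,0],
  [0.001,-0.0017,0.025,0],
  [0.001,-0.0017,0.0285,0],
  [0.001,-0.0017,0.0285,0],
  [0.001,-0.0017,0.0285,0],
  [0.001,-0.0017,0.0285,0],
])

```text
time_s: 31.03
ee_pos: [0.4265, -0.3396, 0.0408]
orientation: [3.141, 0.001, 1.546]
force: [0.5, -0.1, 0.9]
width: 0.343
gripper_force: 31.9
```

>>> jog_arm([
  [0.001,0.0005,0,0],
  [0.001,0.0005,0,0],
  [0.001,0.0005,0,0],
])

```text
time_s: 31.28
ee_pos: [0.4269, -0.3383, 0.0406]
orientation: [3.141, 0.0, 1.546]
force: [0.0, 0.0, 1.6]
width: 0.349
gripper_force: 32.0
```

>>> jog_arm([
  [0,0,0,0],
  [0,0,0,0],
  [0,0,0,0],
  [0,0,0,0],
  [0,0,-0.02,0],
  [0,0,-0.06,0],
  [0,0,-0.1,0],
  [0,0,-0.14,0],
  [0,0,-0.16,0],
  [0,0,-0.16,0],
  [0,0,-0.16,0],
], grip=105)

```text
time_s: 32.2
ee_pos: [0.4274, -0.3392, 0.2017]
orientation: [3.139, 0.003, 1.546]
force: [-0.0, 0.0, -0.3]
width: 0.589
gripper_force: 0.0
```

```bash
python3 - <<'E'
from h import *
c,im=snap("wrist","w15"); s=readout.sense(); print(s["ee_pos"],s["orientation"],s["width"]*85); print(dark(c,im,(180,0,420,290),.022)); print(cross(c,im,(.4245,-.2789)))
E
```

```text
[ 0.42653004 -0.33824454  0.19998657] [ 3.14149298e+00 -3.35459970e-05  1.54569892e+00] 49.863174050826686
[([256, 17, 32, 32, 429], array([ 0.428 , -0.2135])), ([265, 51, 31, 16, 384], array([ 0.4318, -0.2322])), ([258, 172, 38, 43, 1257], array([ 0.4269, -0.3384]))]
((np.float64(271.2124739126142), np.float64(119.99167869354507)), (np.int64(89), np.int64(96), np.float64(-0.07), np.float64(0.062)), array([ 0.4243, -0.2785]))
```

>>> jog_arm([
  [0.036,0.011,0,0],
  [0.072,0.022,0,0],
  [0.108,0.033,0,0],
  [0.144,0.044,0,0],
  [0.18,0.055,0,0],
  [0.216,0.066,0,0],
  [0.252,0.077,0,0],
  [0.288,0.088,0,0],
  [0.324,0.099,0,0],
  [0.36,0.11,0,0],
  [0.396,0.121,0,0],
  [0.423,0.1295,0,0],
])

```text
time_s: 33.25
ee_pos: [0.5656, 0.0842, 0.1977]
orientation: [-3.137, -0.001, 1.548]
force: [0.9, -0.2, 0.4]
width: 0.589
gripper_force: 0.0
```

>>> jog_arm([
  [0,0,0.04,0],
  [0,0,0.08,0],
  [0,0,0.08,0],
  [0,0,0.08,0],
  [0,0,0.08,0],
])

```text
time_s: 33.67
ee_pos: [0.5663, 0.0811, 0.1205]
orientation: [-3.14, -0.0, 1.545]
force: [-0.1, 0.0, -0.2]
width: 0.59
gripper_force: 0.0
```

```bash
python3 - <<'E'
from h import *
c,im=snap("wrist"); s=readout.sense(); print(s["ee_pos"],s["orientation"],s["width"]*85); print(dark(c,im,(180,0,420,290),.022))
E
```

```text
[0.56768209 0.08105731 0.12182778] [ 3.13960358e+00 -2.17680644e-04  1.54515258e+00] 50.26214453497339
[([252, 195, 53, 58, 2455], array([0.5667, 0.0802]))]
```

>>> jog_arm([
  [-0.0005,-0.001,0.035,0],
  [-0.0005,-0.001,0.065,0],
  [-0.0005,-0.001,0.081,0],
  [-0.0005,-0.001,0.081,0],
  [-0.0005,-0.001,0.081,0],
  [-0.0005,-0.001,0.081,0],
])

```text
time_s: 34.22
ee_pos: [0.568, 0.0807, 0.042]
orientation: [3.137, -0.0, 1.545]
force: [-0.3, -0.7, -0.4]
width: 0.59
gripper_force: 0.0
```

>>> jog_arm([
  [0,0,0,0],
  [0,0,0,0],
  [0,0,0,0],
  [0,0,0,0],
  [0,0,0,0],
  [0,0,0,0],
], grip=255)

```text
time_s: 34.72
ee_pos: [0.5672, 0.0809, 0.0413]
orientation: [3.138, -0.0, 1.546]
force: [-0.9, -0.8, 6.5]
width: 0.354
gripper_force: 31.7
```

>>> jog_arm([
  [0,0,-0.005,0],
  [0,0,-0.015,0],
  [0,0,-0.04,0],
  [0,0,-0.08,0],
  [0,0,-0.12,0],
  [0,0,-0.12,0],
  [0,0,-0.12,0],
])

```text
time_s: 35.3
ee_pos: [0.5684, 0.081, 0.1638]
orientation: [3.133, -0.001, 1.546]
force: [1.0, -0.6, -0.7]
width: 0.354
gripper_force: 32.9
```

>>> jog_arm([
  [-0.033,-0.012,0,0],
  [-0.066,-0.024,0,0],
  [-0.099,-0.036,0,0],
  [-0.132,-0.048,0,0],
  [-0.165,-0.06,0,0],
  [-0.198,-0.073,0,0],
  [-0.231,-0.085,0,0],
  [-0.264,-0.097,0,0],
  [-0.297,-0.109,0,0],
  [-0.33,-0.121,0,0],
  [-0.3632,-0.1336,0,0],
  [-0.3632,-0.1336,0,0],
])

```text
time_s: 36.3
ee_pos: [0.4206, -0.2838, 0.1587]
orientation: [-3.14, 0.002, 1.539]
force: [-0.1, 0.1, 0.8]
width: 0.354
gripper_force: 32.9
```

>>> jog_arm([
  [0,0,0.035,0],
  [0,0,0.07,0],
  [0,0,0.09,0],
  [0,0,0.09,0],
  [0,0,0.09,0],
  [0,0,0.09,0],
])

```text
time_s: 36.8
ee_pos: [0.4235, -0.2789, 0.0702]
orientation: [3.141, 0.0, 1.546]
force: [0.2, -0.5, -0.6]
width: 0.352
gripper_force: 32.9
```

>>> jog_arm([
  [0.0005,0.0005,0.015,0],
  [0.0005,0.0005,0.025,0],
  [0.0005,0.0005,0.028,0],
  [0.0005,0.0005,0.028,0],
  [0.0005,0.0005,0.028,0],
  [0.0005,0.0005,0.028,0],
])

```text
time_s: 37.3
ee_pos: [0.4239, -0.2786, 0.0419]
orientation: [3.141, 0.0, 1.546]
force: [0.2, -0.3, -0.9]
width: 0.354
gripper_force: 32.9
```

>>> jog_arm([
  [0,0,0,0],
  [0,0,0,0],
  [0,0,0,0],
  [0,0,0,0],
  [0,0,-0.02,0],
  [0,0,-0.06,0],
  [0,0,-0.1,0],
  [0,0,-0.14,0],
  [0,0,-0.16,0],
  [0,0,-0.16,0],
  [0,0,-0.16,0],
], grip=105)

```text
time_s: 38.22
ee_pos: [0.4244, -0.2792, 0.2027]
orientation: [3.139, 0.002, 1.546]
force: [-0.2, -0.1, -0.5]
width: 0.59
gripper_force: 0.0
```

```bash
python3 - <<'E'
from h import *
c,im=snap("wrist","w16"); s=readout.sense(); print(s["ee_pos"],s["orientation"],s["width"]*85)
for b in dark(c,im,(150,0,420,300),.022): print(b)
E
```

```text
[ 0.42347437 -0.2783468   0.20105542] [3.14135513e+00 7.91751128e-05 1.54575673e+00] 50.14328184061113
([268, 93, 21, 18, 255], array([ 0.4277, -0.2032]))
([266, 113, 32, 35, 632], array([ 0.4307, -0.2266]))
([257, 171, 38, 43, 1245], array([ 0.4234, -0.278 ]))
([264, 237, 36, 45, 1275], array([ 0.4271, -0.3389]))
```

View pics/w16.png

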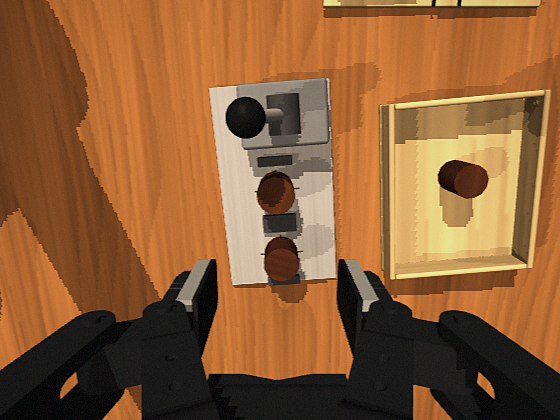

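w16: both bay blanks stand centred at (276,191) and (282,259), the scrap blank is in the tray at (463,180), and the ball is at (245,117). Throwing the lever next.

>>> jog_arm([
  [0.031,-0.028,0,0],
  [0.062,-0.057,0,0],
  [0.062,-0.057,0,0],
  [0.062,-0.057,0,0],
  [0.062,-0.057,0,0],
  [0.062,-0.057,0,0],
  [0.062,-0.057,0.03,0],
  [0.062,-0.057,0.06,0],
  [0.062,-0.057,0.09,0],
  [0.062,-0.057,0.109,0],
  [0.062,-0.057,0.109,0],
  [0.062,-0.057,0.109,0],
], grip=255)

```text
time_s: 39.27
ee_pos: [0.368, -0.2151, 0.0917]
orientation: [-3.14, -0.001, 1.545]
force: [0.4, 0.1, 0.7]
width: 0.002
gripper_force: 0.0
```

```bash
python3 - <<'E'
from h import *
s=readout.sense(); print(s["ee_pos"],s["width"],s["force"])
c=imaging.get_calibration("top"); im=imaging.grab_frame("top"); cv2.imwrite("pics/t17.png",im[:,:,::-1])
E
```

```text
[ 0.36804306 -0.2151368   0.09167708] 0.001514183628970868 [0.40321526 0.12765531 0.72706263]
```

>>> jog_arm([
  [0,0.007,0,0],
  [0.001,0.014,0,0],
  [0.001,0.021,0,0],
  [0.002,0.028,0,0],
  [0.002,0.035,0,0],
  [0.003,0.042,0,0],
  [0.003,0.049,0,0],
  [0.004,0.055,0,0],
  [0.005,0.06,0,0],
  [0.005,0.064,0,0],
  [0.005,0.064,0,0],
  [0.005,0.064,0,0],
])

```text
time_s: 40.32
ee_pos: [0.4326, -0.2115, 0.0923]
orientation: [3.141, -0.0, 1.546]
force: [-0.5, -0.5, -0.2]
width: 0.002
gripper_force: 0.0
```

>>> jog_arm([
  [0,0.002,0,0],
  [0,0.004,0,0],
  [0,0.006,0,0],
  [0,0.008,0,0],
  [0,0.008,0,0],
  [0,0.008,0,0],
])

```text
time_s: 40.82
ee_pos: [0.435, -0.2114, 0.0918]
orientation: [-3.131, 0.001, 1.544]
force: [-14.8, -0.9, 9.9]
width: 0.001
gripper_force: 7.4
```

The lever is against its stop (15 N). Backing off and checking.

>>> jog_arm([
  [0,-0.01,0,0],
  [0,-0.025,0,0],
  [0,-0.025,-0.03,0],
  [0,-0.025,-0.07,0],
  [-0.03,-0.02,-0.11,0],
  [-0.06,-0.012,-0.11,0],
  [-0.06,-0.012,-0.11,0],
  [-0.06,-0.012,-0.11,0],
])

```text
time_s: 41.48
ee_pos: [0.4279, -0.2736, 0.2034]
orientation: [3.138, 0.002, 1.543]
force: [-0.8, 0.2, -0.7]
width: 0.004
gripper_force: 0.0
```

```bash
python3 - <<'E'
from h import *
c,im=snap("wrist","w18"); s=readout.sense(); print(s["time_s"],s["ee_pos"],s["force"])
for b in dark(c,im,(150,0,500,300),.022): print(b)
g=im.max(2); m=(g<40).astype(np.uint8); m[260:]=0; n,l,st,ce=cv2.connectedComponentsWithStats(m)
for i in range(1,n):
    if st[i,4]>300: print("black",st[i],cast(c,ce[i],.081)[0].round(3))
E
```

```text
41.5333 [ 0.42683701 -0.27193452  0.20231721] [0.19759632 0.12148164 1.09932744]
([264, 101, 51, 54, 1249], array([ 0.4323, -0.2213]))
([433, 166, 49, 39, 1380], array([ 0.5816, -0.2695]))
([253, 178, 38, 42, 1258], array([ 0.4236, -0.2778]))
([329, 200, 8, 39, 205], array([ 0.4757, -0.2971]))
([262, 242, 30, 14, 316], array([ 0.4269, -0.3244]))
black [ 305  100   39   41 1236] [ 0.46  -0.212  0.081]
```

View pics/w18.png

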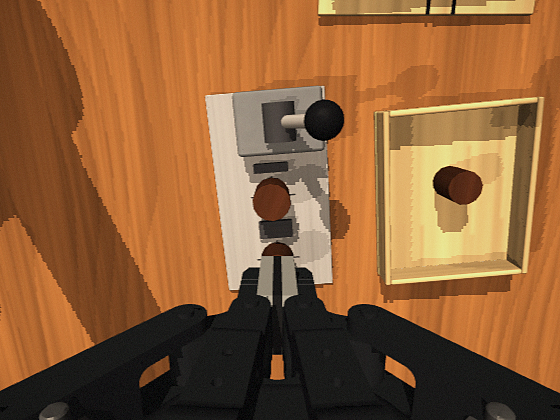

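w18: the lever is over, with the ball now at (324,119). The near bay blank is still centred and the scrap blank is in the tray at (458,184).

```bash
python3 -c "
from station import ctrl; print(ctrl.finish_job())"
```

```text
the job is handed in; nothing more can be done
None
```

The job is handed in: all three blanks present were wedged side by side in the gauge, then the two mid-size ones went into the drilling bays with the clamp thrown over and the thin one into the scrap tray; no blank was too thick, and the hand-in call returned no verdict.

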